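# Switch on the tagged dust extraction channel

## Robot

A 6-joint arm with a two-finger parallel gripper is mounted at the origin on the work surface. World frame = base frame: x ahead of the robot, y to its left, z up, the work surface at z = 0. Lengths are in m, angles in rad, forces in N, time in s.
With the tool pointing down it reaches from about 0.25 to 0.725 m from the base axis. Payload 4 kg.
Tool frame: the origin (TCP) lies at the very end of the fingers, on their centre line; the grasp point (between the pads) lies 19 mm behind it (robot.grip_depth is the distance from the TCP to the grasp point, in m); z points along the fingers, y is the line along which they close (so a half turn about z gives the same grasp; the last joint's range is limited). The gripper opens to 85 mm and grips with 20 to 120 N. Pads are 22 mm wide; open, the fingers measure 114 mm over their backs; the gripper's body (76 mm by 85 mm) begins 54 mm behind the grasp point. The pads swing forward as they close: fully open they stand 13 mm farther back than shut.
Start: joints at [-1.154, 0.241, 0.005, 1.335, 0, 1.571], TCP at [0.202, -0.457, 0.231] pointing down, gripper open.
Joint ranges: [-2.72, 2.72], [-1.05, 1.87], [-1.09, 1.28], [-1.99, 2.15], [-1.42, 1.44], [-3.14, 3.14]. Speed limits (rad/s): [2.79, 2.79, 3.14, 3.14, 3.14, 3.14].

## Interface

Orientations are given as a rotation vector (axis times angle).
In Python, from cell import robot gives the robot as it stands.
- The arm moves only by the tool move_arm, never from a script. Its argument "commands" is one flat list of numbers, 4 for each row, row after row: the shift along the world's x, y, z in m, then the turn about the world's z in rad. A call has 1 to 20 rows; each row is the pose to reach, as a shift and turn from the pose commanded when the call began; what a row does not reach only later rows make up. A row lasts 1/12 s, in which the tool goes at most 41.7 mm and 7.16 degrees, less where a joint would pass 70% of its speed; a pose out of reach is approached as far as the arm can. A call with a gripper value outside its range is refused whole. "grip" is the gripper's target within -1 to 1 (fully open at 1, half-way at 0, shut at -1), set as the call begins (left out, the last holds). The fingers move at their own pace and stop on an object; the grip force is fixed at half the most. Time passes only in rows, so rows that repeat a pose let the fingers close. It gives the time, the measured TCP pose, the force, the opening and the grip force at its end, in the units of the state.
- robot.sense(): the state, without advancing time (a new reading comes with each control period).
- robot.camera(name): name is "scene" or "top"; returns (picture, depth): 400x640x3 uint8, blue, green, red; 400x640 float32, m along the optical axis (not along the pixel's ray), 0 where there is no reading.
- robot.calibration(name): a dict with "camera_matrix" (3x3 intrinsics, pixels), "k1" (the pictures are not rectified: a ray, as slopes to the right and down, at radius r is drawn at 1 + k1 r^2 times it, then the intrinsics apply), "rvec" (rotation vector, rad) and "tvec" (3), from world to camera coordinates, as OpenCV has them. Camera axes: x right, y down, z forward; pixel columns grow to the right and rows downward; lengths in m; the calibration is good to about 2 mm. A picture is of the moment at which its call begins. calibration takes no time and is no camera call.
- robot.job_done(): hands the job in; it is judged then, once.
The state is a dict: "time": time; "joints": joint angles; "joint_vel": joint speeds; "tau": joint torques, N m; "eef_pos": TCP position; "eef_rot": TCP orientation; "wrist_force": force on the tool from outside, world axes, zero at the start; "torque": the same for the moment, N m; "width": finger opening in m; "finger_force": force on a finger pad.
Only numpy, scipy, OpenCV 4.12 (cv2) and the standard library are available. Lean on these libraries where they do the work, as an engineer would, in place of code of your own. Each camera call takes 0.05 s, during which the arm holds its last target. There are 200 camera calls.

## Task

Take the switch cabinet's door by its handle and swing it wide open, then use the red stylus, not your fingers, to press the rocker switch in front of the yellow tag fully over to on; press gently, how deep the switches sit is not known beforehand, and leave the other three switches off. Put the stylus back upright in its wooden stand, leave the door wide open, and do not disturb the other things on the bench.

Things in the scene. Friction and masses are not known exactly. Their poses are not given: they have to be found in the camera images.
- cabinet: green switch cabinet fixed to the bench, 160 mm deep (x), 190 wide (y), 160 high (166 at its dark rear spine). Origin: centre of the underside; front faces its -x. Behind the door is a well, x -74 to +30 mm, 178 wide, sides and rear ledge up to z 160, front lip up to 90; open above once the door is out of the way. On its floor four rockers in a row, on the rear ledge a tag behind each.
- door (a joint): white wrap-over door, front panel (15 mm thick, 188 wide, top at z 170) and top plate (132 deep) in one piece, on an upright hinge at the cabinet's front left (+y) corner. 0 rad shut (may start a little ajar); grows as it swings out to the cabinet's -x, clockwise from above; stop 1.75. Stiff (2.5 N at the handle), stays where left. Wide open, well free: over 1.35 rad.
- door_handle (a point): on the axis of the handle, an upright round steel bar 12 mm thick, from z 69 to 162 mm; this point is at z 138, 32 mm below the door's top. The bar stands 45 mm off the door's front face, 165 mm along the door from the hinge, on two thin posts (z 80 and 102) that run to the door, its upper part free; it can turn between the fingers. Axes of the door: x at right angles to the panel.
- door_hinge (a point): point on the door's upright hinge line, at z = 138 mm.
- bank: floor plate of the switch bank, axes as the cabinet, origin 22 mm before (-x) its centre, 50 mm up. Above it, at a height unknown within 25 mm (clamped, does not sink), four black paddles at y +54, +18, -18, -54 mm, pivots at x = 0, each 60 long (x), 26 wide. The near (-x) end stands up when off; press its white mark, x = -20, 90 to 118 mm over the bench. No fingers, under 30 N.
- rocker1 (a joint): rocker at y = +54 mm of the bank (next to the hinge side). 0 rad is off (near end up), 0.5 rad is fully on (near end pressed down, hard stop). Stiff, about 2.5 N at the white mark, and stays where it is left; on counts from 0.42.
- rocker2 (a joint): rocker at y = +18 mm; as rocker1.
- rocker3 (a joint): rocker at y = -18 mm; as rocker1.
- rocker4 (a joint): rocker at y = -54 mm; as rocker1.
- tag_yellow: flat yellow tag, 18 x 28 x 3 mm, on the rear ledge 63 mm behind (+x of) the pivot of the rocker that is to be switched on (same y in the cabinet's frame); the other three tags are grey. Origin: centre of its underside.
- stylus_mid (a point): centre of the red stylus, half-way up: round rod 165 mm long, 18 thick, 80 g, its lowest 35 mm tapering to a flat tip 9 mm wide. z runs from tip to top. It stands loosely tip down in its stand, leaning up to 0.13 rad. Held about 120 mm above the tip (not at the centre) it reaches the rockers with the fingers clear of the cabinet's rim.
- stylus_tip (a point): the centre of the stylus's flat lower end, 82.5 mm below stylus_mid.
- stand: stylus stand fixed to the bench: dark base plate 90 x 90 x 8 mm with a wooden socket block 48 x 48 mm, top at z = 58 mm; square upright hole 24 x 24 mm, floor 8 mm above the bench. Origin: centre of its underside, on the hole's axis.
- file: flat file lying on the bench, about 220 mm long, leave alone.
- jar: jar 64 mm across, 85 mm high, leave alone.
- blank1: white disc blank 72 mm across, 6 mm thick, leave alone.
- blank2: a second such disc, leave alone.
- screwdriver: screwdriver lying on the bench, leave alone.
Mind the look-alikes: they are no part of the job. Leave any pink look-alike of the stand alone.

How it is judged:
On the way, in this order (a step that is already met when the one before it is completed fails the run):
1. the door is swung out more than 0.5 rad with the hand at its handle (value of joint door above 0.5 rad and distance between the grasp point and door_handle below 0.06 m), for 0.05 s.
2. the door is wide open, over 1.35 rad (value of joint door above 1.35 rad), for 0.2 s.
3. the stylus presses the tagged rocker fully on, the other three being off (((y of tag_yellow in the frame of cabinet between 0.039 and 0.069 m and value of joint rocker1 above 0.42 rad and value of joint each of rocker2, rocker3, rocker4 below 0.1 rad) or (y of tag_yellow in the frame of cabinet between 0.003 and 0.033 m and value of joint rocker2 above 0.42 rad and value of joint each of rocker1, rocker3, rocker4 below 0.1 rad) or (y of tag_yellow in the frame of cabinet between -0.033 and -0.003 m and value of joint rocker3 above 0.42 rad and value of joint each of rocker1, rocker2, rocker4 below 0.1 rad) or (y of tag_yellow in the frame of cabinet between -0.069 and -0.039 m and value of joint rocker4 above 0.42 rad and value of joint each of rocker1, rocker2, rocker3 below 0.1 rad)) and contact force between stylus and bank above 0.5 N), for 0.02 s.
At the end, for the whole second after the job is handed in: the door stands open over 1.35 rad; the rocker in front of the yellow tag is on (over 0.42 rad), the other three off (under 0.1); the stylus stands in its stand's hole, tip within 14 mm of the axis and under 20 mm above the bench, leaning less than 0.25 rad, released and at rest (value of joint door above 1.35 rad and ((y of tag_yellow in the frame of cabinet between 0.039 and 0.069 m and value of joint rocker1 above 0.42 rad and value of joint each of rocker2, rocker3, rocker4 below 0.1 rad) or (y of tag_yellow in the frame of cabinet between 0.003 and 0.033 m and value of joint rocker2 above 0.42 rad and value of joint each of rocker1, rocker3, rocker4 below 0.1 rad) or (y of tag_yellow in the frame of cabinet between -0.033 and -0.003 m and value of joint rocker3 above 0.42 rad and value of joint each of rocker1, rocker2, rocker4 below 0.1 rad) or (y of tag_yellow in the frame of cabinet between -0.069 and -0.039 m and value of joint rocker4 above 0.42 rad and value of joint each of rocker1, rocker2, rocker3 below 0.1 rad)) and x of stylus_tip in the frame of stand between -0.014 and 0.014 m and y of stylus_tip in the frame of stand between -0.014 and 0.014 m and z of stylus_tip in the frame of stand below 0.02 m and angle between stylus_mid's own z axis and vertical below 0.25 rad and linear speed of stylus below 0.02 m/s); the robot touches nothing.
It fails at once if a bystander moved more than 30 mm (distance of any of file, jar, blank1, blank2, screwdriver from where it was at the start of the episode above 0.03 m).
It fails at once if the switch bank pressed with more than 30 N (contact force between stylus and bank above 30 N).
It fails at once if the fingers touch the switch bank (contact force between the fingers and bank above 1 N).
It also fails if it takes over 72 s, if anything falls off the work surface, if the arm or the gripper's body presses on something with over 40 N, if the wrist force passes 120 N, or if a joint passes its speed limit or range.

## Working session

There is one attempt and no reset: what is moved stays moved. The work goes in short steps, Python scripts to look and compute and a tool call to move; the robot and the scene stay as the last step left them, time stands still between calls to the robot, and variables do not carry over. Pictures are saved under pics/ and viewed, at most 10 in all, crops included, and the job is handed in when it is done.

Besides the shell and the picture viewer there is one more tool, called after "Call:" as name(argument=value, ...) on one line, values as JSON. move_arm: Moves the arm, as the interface text tells. Its arguments: {"type":"object","properties":{"commands":{"type":"array","items":{"type":"number"}},"grip":{"type":"number"}},"required":["commands"]}

```bash
mkdir -p pics; cat > h.py <<'E'
import numpy as np, cv2
from cell import robot
def snap(n):
    p,d=robot.camera(n); c=robot.calibration(n); return p,d,c
def points(d,c):
    K=np.array(c["camera_matrix"],float);k=float(c["k1"])
    v,u=np.mgrid[:d.shape[0],:d.shape[1]]
    x=(u-K[0,2])/K[0,0]; y=(v-K[1,2])/K[1,1]
    rd=np.hypot(x,y); r=rd.copy()
    for _ in range(10): r=rd/(1+k*r*r)
    s=np.where(rd>0,r/np.maximum(rd,1e-9),1)
    P=np.stack([x*s*d,y*s*d,d],-1)
    R=cv2.Rodrigues(np.array(c["rvec"],float))[0]
    return (P-np.array(c["tvec"],float).ravel())@R
E
python3 - <<'E'
from h import *
for n in("scene","top"):
    p,d,c=snap(n); cv2.imwrite(f"pics/{n}0.png",p); np.savez(f"{n}0.npz",p=p,d=d); 
    R=cv2.Rodrigues(np.array(c["rvec"]))[0]; print(n,c["k1"],-R.T@np.array(c["tvec"]).ravel(),R[2])
s=robot.sense();print(s["eef_pos"],s["eef_rot"],s["width"],robot.grip_depth)
E
```

```text
scene -0.045653725828095855 [ 0.98422907 -0.50504503  0.88459035] [-0.42420044  0.48178913 -0.76676804]
top -0.0389313657565824 [ 0.43414101 -0.01892004  1.56066558] [ 0.07123605  0.0063371  -0.99743935]
[ 0.20218428 -0.45668825  0.23050125] [-3.07183319e+00 -6.49567332e-01  6.15547970e-04] 0.08548017070129096 0.0187
```

View pics/scene0.png

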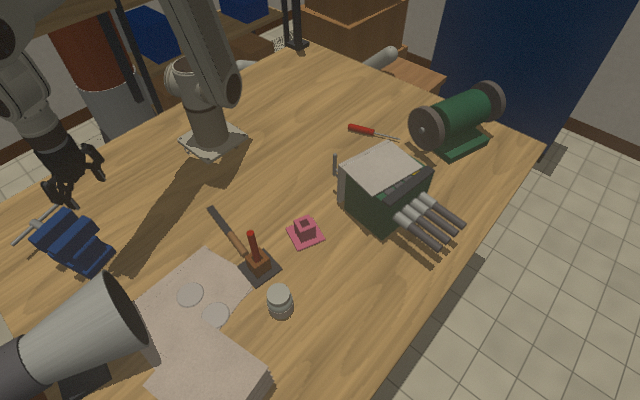

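View pics/top0.png

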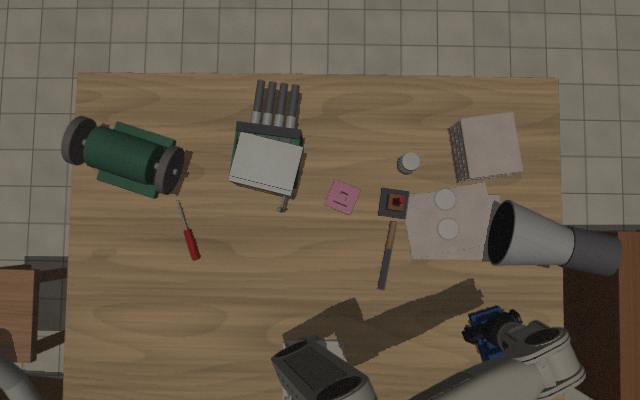

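The scene view shows the cabinet at (385,190) with its handle at (335,163). The red stylus is in the brown stand at (255,250), with a pink look-alike stand at (305,232) and a red screwdriver at (365,130). The top view has the cabinet at (267,165), handle (283,207), stylus and stand (395,203), pink stand (343,197), screwdriver (190,240) and a green machine (125,158). I choose the white-door cabinet with the bar at (283,207), and the red rod in the brown block at (395,203).

```bash
python3 - <<'E'
from h import *
a=np.load("top0.npz");c=robot.calibration("top");P=points(a["d"],c);p=a["p"]
hsv=cv2.cvtColor(p,cv2.COLOR_BGR2HSV)
def roi(x0,x1,y0,y1):
    m=np.zeros(p.shape[:2],bool);m[y0:y1,x0:x1]=1;return m
# door top
m=roi(215,320,110,215)&(P[...,2]>.155)&(P[...,2]<.185)&(hsv[...,1]<60)&(hsv[...,2]>110)
q=P[m]; r=cv2.minAreaRect(q[:,:2].astype(np.float32)); print("door",len(q),np.median(q[:,2]),r,cv2.boxPoints(r).tolist())
# green / spine
m=roi(215,320,110,215)&(P[...,2]>.15)&(P[...,2]<.18)
r=cv2.minAreaRect(P[m][:,:2].astype(np.float32));print("cab all",r,cv2.boxPoints(r).tolist())
for v in range(192,216,2): print(v,[tuple(np.round(P[v,u],3)) for u in range(274,294,4)])
# handle
m=roi(270,300,190,216)&(P[...,2]>.14)&(P[...,2]<.166); print("handle cand",len(P[m]),P[m].mean(0) if m.any() else 0)
# stand
m=roi(370,420,180,225)&(P[...,2]>.05)&(P[...,2]<.065);print("block",m.sum(),P[m].mean(0),cv2.minAreaRect(P[m][:,:2].astype(np.float32)))
m=roi(370,420,180,225)&(P[...,2]>.08);print("stylus",m.sum(),P[m].mean(0),P[m].max(0))
m=roi(365,420,180,225)&(P[...,2]>.004)&(P[...,2]<.015);print("plate",cv2.minAreaRect(P[m][:,:2].astype(np.float32)))
crop=p[100:225,215:425];cv2.imwrite("pics/crop0.png",cv2.resize(crop,None,fx=3.8,fy=3.8,interpolation=cv2.INTER_CUBIC))
# stylus in scene
a=np.load("scene0.npz");P=points(a["d"],robot.calibration("scene"));h=cv2.cvtColor(a["p"],cv2.COLOR_BGR2HSV)
m=np.zeros(h.shape[:2],bool);m[220:270,235:275]=1;m&=((h[...,0]<6)|(h[...,0]>174))&(h[...,1]>150)&(P[...,2]>.06)
q=P[m];print("sty scene",len(q))
for z in(.07,.09,.11,.13,.15,.165):
    s=np.abs(q[:,2]-z)<.01; print(z,s.sum(),q[s].mean(0) if s.any() else 0)
E
```

```text
door 3141 0.16938303791373996 ((0.6311318874359131, 0.1455537974834442), (0.1882140338420868, 0.14559803903102875), 76.59578704833984) [[0.5385001301765442, 0.07088658958673477], [0.6801319718360901, 0.03713414818048477], [0.723763644695282, 0.22022101283073425], [0.5821318030357361, 0.25397345423698425]]
cab all ((0.6227549910545349, 0.14760656654834747), (0.20341864228248596, 0.24490347504615784), 82.50062561035156) [[0.48807600140571594, 0.06274907290935516], [0.7308847308158875, 0.030785396695137024], [0.7574340105056763, 0.23246406018733978], [0.5146252512931824, 0.26442772150039673]]
192 [(np.float64(0.549), np.float64(0.12), np.float64(0.147)), (np.float64(0.548), np.float64(0.106), np.float64(0.168)), (np.float64(0.548), np.float64(0.094), np.float64(0.171)), (np.float64(0.548), np.float64(0.083), np.float64(0.166)), (np.float64(0.549), np.float64(0.072), np.float64(0.163))]
194 [(np.float64(0.551), np.float64(0.13), np.float64(0.042)), (np.float64(0.548), np.float64(0.113), np.float64(0.095)), (np.float64(0.544), np.float64(0.096), np.float64(0.148)), (np.float64(0.542), np.
[... 2896 characters left out ...]
t64(0.007)), (np.float64(0.49), np.float64(0.106), np.float64(0.005)), (np.float64(0.491), np.float64(0.094), np.float64(-0.003)), (np.float64(0.491), np.float64(0.081), np.float64(-0.002))]
handle cand 48 [0.53410167 0.09498614 0.15821276]
block 162 [ 0.52951007 -0.24656952  0.05741111] ((0.5309431552886963, -0.24917882680892944), (0.04817391559481621, 0.04809759557247162), 83.58238983154297)
stylus 69 [ 0.51851288 -0.22028595  0.31341287] [ 0.53857928 -0.01892004  1.56066558]
plate ((0.5341690182685852, -0.24568979442119598), (0.141616091132164, 0.17452473938465118), 0.8522924184799194)
sty scene 31
0.07 0 0
0.09 0 0
0.11 0 0
0.13 0 0
0.15 0 0
0.165 31 [ 0.53271    -0.25092831  0.17201071]
```

View pics/crop0.png

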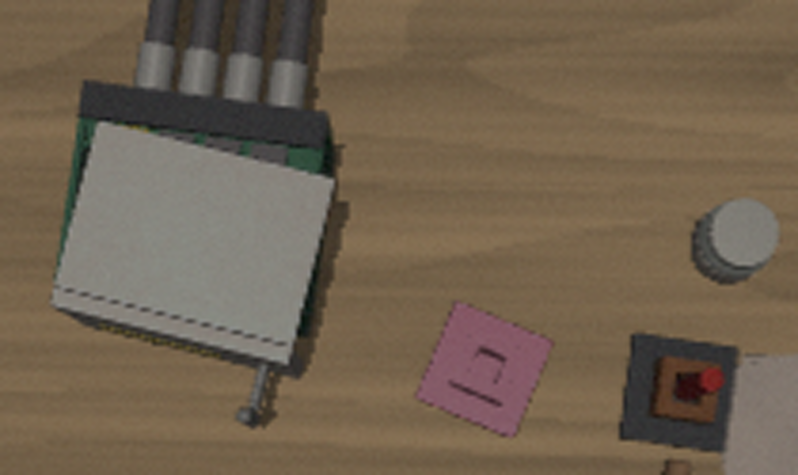

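The close crop confirms the choice: the steel handle bar is at crop (250,410), the red stylus (710,380) leans in the brown block, and the pink block (487,370) is the decoy. A bit of yellow shows at (138,128), behind the hinge-side (+y) rocker. The door is about 0.12 rad ajar and the handle axis is at about (0.500, 0.104). I'm moving above it with the fingers closing parallel to the panel.

Call:
move_arm(commands=[0.298,0.561,0.02,2.49,0.298,0.561,0.02,2.49,0.298,0.561,0.02,2.49,0.298,0.561,0.02,2.49,0.298,0.561,0.02,2.49,0.298,0.561,0.02,2.49,0.298,0.561,0.02,2.49,0.298,0.561,0.02,2.49,0.298,0.561,0.02,2.49,0.298,0.561,0.02,2.49,0.298,0.561,0.02,2.49,0.298,0.561,0.02,2.49,0.298,0.561,0.02,2.49,0.298,0.561,0.02,2.49,0.298,0.561,0.02,2.49,0.298,0.561,0.02,2.49,0.298,0.561,0.02,2.49,0.298,0.561,0.02,2.49,0.298,0.561,0.02,2.49,0.298,0.561,0.02,2.49], grip=1)

```text
time: 1.77
eef_pos: [0.5001, 0.1041, 0.2506]
eef_rot: [-0.357, -3.12, 0.001]
wrist_force: [0.3, -0.2, 0.1]
width: 0.0856
finger_force: 0.0
```

Call:
move_arm(commands=[0,0,-0.03,0,0,0,-0.06,0,0,0,-0.09,0,0,0,-0.115,0,0,0,-0.128,0,0,0,-0.128,0])

```text
time: 2.27
eef_pos: [0.4971, 0.1031, 0.1193]
eef_rot: [-0.367, -3.112, 0.004]
wrist_force: [-0.8, -1.1, -0.3]
width: 0.0852
finger_force: 0.0
```

Call:
move_arm(commands=[0,0,0,0,0,0,0,0,0,0,0,0,0,0,0,0,0,0,0,0,0,0,0,0,0,0,0,0,0,0,0,0,0,0,0,0,0,0,0,0], grip=-1)

```text
time: 3.1
eef_pos: [0.5005, 0.1027, 0.1242]
eef_rot: [0.369, 3.119, -0.003]
wrist_force: [-1.9, -3.8, 5.6]
width: 0.0105
finger_force: 58.7
```

```bash
python3 - <<'E'
import numpy as np
# handle path: hinge = panel's left end, mid thickness guess
e=np.array([-.2318,-.9728]);n=np.array([-.9728,.2318]);F=np.array([.5821,.2540])
for back in(0.0075,.015):
    H=F-n*back; h0=np.array([.500,.104])-H
    print(H,np.linalg.norm(h0),h0@e,h0@n)
    for a in np.arange(0,1.55,.1):
        c,s=np.cos(-a),np.sin(-a); print(round(a,2),np.round(np.array([[c,-s],[s,c]])@h0-h0,3))
E
```

```text
[0.589396  0.2522615] 0.1731274593998595 0.16495078000000002 0.052597413099999914
0.0 [0. 0.]
0.1 [-0.014  0.01 ]
0.2 [-0.028  0.021]
0.3 [-0.04   0.033]
0.4 [-0.051  0.047]
0.5 [-0.06   0.061]
0.6 [-0.068  0.076]
0.7 [-0.074  0.092]
0.8 [-0.079  0.109]
0.9 [-0.082  0.126]
1.0 [-0.084  0.143]
1.1 [-0.083  0.161]
1.2 [-0.081  0.178]
1.3 [-0.077  0.195]
1.4 [-0.072  0.211]
1.5 [-0.065  0.227]
[0.596692 0.250523] 0.1755515092301972 0.16495078000000002 0.060097946199999995
0.0 [0. 0.]
0.1 [-0.014  0.01 ]
0.2 [-0.027  0.022]
0.3 [-0.039  0.035]
0.4 [-0.049  0.049]
0.5 [-0.058  0.064]
0.6 [-0.066  0.08 ]
0.7 [-0.072  0.097]
0.8 [-0.076  0.114]
0.9 [-0.078  0.131]
1.0 [-0.079  0.149]
1.1 [-0.078  0.166]
1.2 [-0.075  0.184]
1.3 [-0.07  0.2 ]
1.4 [-0.064  0.217]
1.5 [-0.056  0.233]
```

Call:
move_arm(commands=[-0.007,0.005,0,-0.05,-0.014,0.01,0,-0.1,-0.021,0.016,0,-0.15,-0.027,0.0215,0,-0.2,-0.034,0.027,0,-0.25,-0.0395,0.034,0,-0.3,-0.045,0.041,0,-0.35,-0.05,0.048,0,-0.4,-0.055,0.055,0,-0.45,-0.059,0.0625,0,-0.5,-0.059,0.0625,0,-0.5])

```text
time: 4.02
eef_pos: [0.4387, 0.1658, 0.1242]
eef_rot: [-1.129, -2.929, 0.005]
wrist_force: [-7.9, -3.5, 11.2]
width: 0.0104
finger_force: 59.8
```

Call:
move_arm(commands=[-0.004,0.008,0,-0.05,-0.008,0.0155,0,-0.1,-0.011,0.0235,0,-0.15,-0.014,0.032,0,-0.2,-0.0165,0.0405,0,-0.25,-0.0185,0.049,0,-0.3,-0.02,0.0575,0,-0.35,-0.021,0.066,0,-0.4,-0.022,0.075,0,-0.45,-0.0225,0.0835,0,-0.5,-0.022,0.092,0,-0.55,-0.0215,0.101,0,-0.6,-0.0205,0.1095,0,-0.65,-0.019,0.1185,0,-0.7,-0.017,0.127,0,-0.75,-0.0145,0.135,0,-0.8,-0.0115,0.1435,0,-0.85,-0.009,0.1515,0,-0.9,-0.005,0.1595,0,-0.95,-0.005,0.1595,0,-0.95])

```text
time: 5.68
eef_pos: [0.4343, 0.3283, 0.1242]
eef_rot: [-2.34, -2.087, 0.001]
wrist_force: [-7.8, 3.5, 5.6]
width: 0.0102
finger_force: 59.4
```

Call:
move_arm(commands=[0,0,0,0,0,0,0,0,0,0,0,0,0,0,0,0,0,0,0,0,0,0,0,0,0,0,0,0], grip=1)

```text
time: 6.27
eef_pos: [0.4365, 0.3256, 0.1232]
eef_rot: [2.345, 2.091, -0.0]
wrist_force: [-0.9, 0.1, -0.2]
width: 0.0853
finger_force: 0.0
```

Call:
move_arm(commands=[0,0,0.03,0,0,0,0.06,0,0,0,0.09,0,0,0,0.13,0,0,0,0.17,0,0,0,0.17,0])

```text
time: 6.77
eef_pos: [0.4392, 0.3278, 0.3024]
eef_rot: [2.344, 2.09, 0.024]
wrist_force: [1.2, 0.6, 1.2]
width: 0.0851
finger_force: 0.0
```

Call:
move_arm(commands=[0,-0.7,0,0,0,-0.7,0,0,0,-0.7,0,0,0,-0.7,0,0,0,-0.7,0,0,0,-0.7,0,0,0,-0.7,0,0,0,-0.7,0,0,0,-0.7,0,0,0,-0.7,0,0,0,-0.7,0,0,0,-0.7,0,0,0,-0.7,0,0,0,-0.7,0,0,0,-0.7,0,0,0,-0.7,0,0,0,-0.7,0,0,0,-0.7,0,0])

```text
time: 8.27
eef_pos: [0.4354, -0.3801, 0.2913]
eef_rot: [2.351, 2.083, -0.003]
wrist_force: [-0.7, 0.8, -0.9]
width: 0.0856
finger_force: 0.0
```

```bash
python3 - <<'E'
from h import *
for n in("scene","top"):
    p,d,c=snap(n); np.savez(f"{n}1.npz",p=p,d=d)
    if n=="top": cr=p[90:250,200:430]
    else: cr=p[110:300,200:470]
    cv2.imwrite(f"pics/{n}1.png",cv2.resize(cr,None,fx=2.9,fy=2.9,interpolation=cv2.INTER_CUBIC))
s=robot.sense();print(s["eef_pos"],s["joints"])
E
```

```text
[ 0.43577821 -0.37542036  0.29208846] [-7.11292754e-01  3.83172096e-01  3.59568711e-01  1.54896453e+00
  3.09865337e-04  9.76368519e-01]
```

View pics/top1.png

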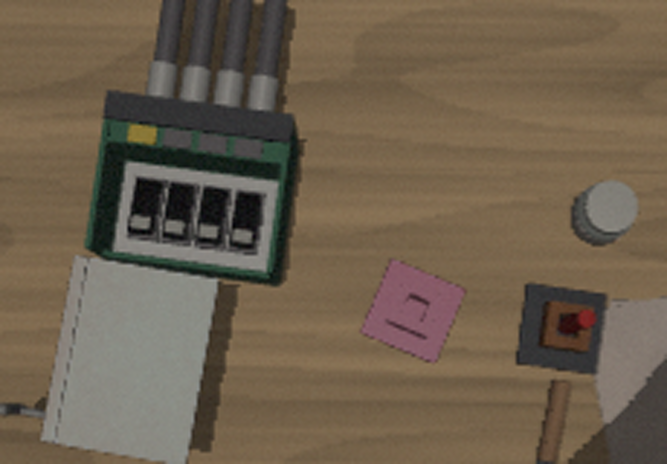

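View pics/scene1.png

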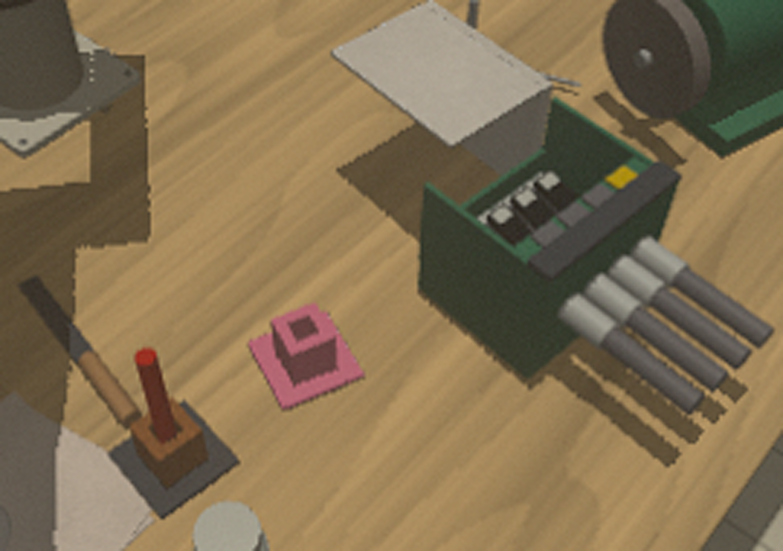

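The door is wide open, with its free edge swung to crop (45,440). The yellow tag at (142,133) is behind the leftmost (hinge-side, +y) rocker, whose white mark is at (140,223), so rocker1 is the target. The stylus leans in its block at (580,320). Next I measure these.

```bash
python3 - <<'E'
from h import *
def ray(n,u,v):
    c=robot.calibration(n);K=np.array(c["camera_matrix"],float);R=cv2.Rodrigues(np.array(c["rvec"],float))[0]
    x,y=(u-K[0,2])/K[0,0],(v-K[1,2])/K[1,1];rd=np.hypot(x,y);r=rd
    for _ in range(10): r=rd/(1+c["k1"]*r*r)
    s=r/rd; return -R.T@np.array(c["tvec"],float).ravel(), R.T@np.array([x*s,y*s,1])
def onz(n,u,v,z):
    o,w=ray(n,u,v);return o+w*(z-o[2])/w[2]
def cross(a,b):
    o1,w1=ray("top",*a);o2,w2=ray("scene",*b);t=np.linalg.lstsq(np.c_[w1,-w2],o2-o1,rcond=None)[0]
    p,q=o1+w1*t[0],o2+w2*t[1];return (p+q)/2,np.linalg.norm(p-q)
D={n:np.load(f"{n}1.npz") for n in("top","scene")};H={n:cv2.cvtColor(D[n]["p"],cv2.COLOR_BGR2HSV) for n in D}
P={n:points(D[n]["d"],robot.calibration(n)) for n in D}
def blob(n,m,box):
    k=np.zeros(m.shape,bool);x0,x1,y0,y1=box;k[y0:y1,x0:x1]=1
    L,_,S,C=cv2.connectedComponentsWithStats((m&k).astype(np.uint8))[0:4]
    return [(C[i].round(1).tolist(),int(S[i,4]),S[i,:4].tolist(),np.median(P[n][_==i],0).round(4).tolist()) for i in range(1,L) if S[i,4]>=6]
yel={n:(abs(H[n][...,0].astype(int)-25)<8)&(H[n][...,1]>150) for n in H}
print("yel top",blob("top",yel["top"],(235,265,125,145)),"scene",blob("scene",yel["scene"],(400,425,160,180)))
g=H["top"];grey=(g[...,1]<50)&(g[...,2]>60)
print("greytags",blob("top",grey&(g[...,2]<110),(254,295,132,146)))
print("marks",blob("top",(g[...,1]<50)&(g[...,2]>120),(243,292,160,178)))
red={n:((H[n][...,0]<6)|(H[n][...,0]>174))&(H[n][...,1]>150) for n in H}
print("red top",blob("top",red["top"],(390,412,190,212)))
print("red sc",blob("scene",red["scene"],(240,270,225,270)))
m=np.zeros(g.shape[:2],bool);m[190:215,380:412]=1;m&=abs(P["top"][...,2]-.058)<.006;r=cv2.minAreaRect(P["top"][m][:,:2].astype(np.float32));print("block",r)
Z=P["top"][...,2];m=np.zeros(Z.shape,bool);m[175:255,205:280]=1;m&=abs(Z-.169)<.008;r=cv2.minAreaRect(P["top"][m][:,:2].astype(np.float32));print("door",r,cv2.boxPoints(r).round(4).tolist())
m=np.zeros(Z.shape,bool);m[118:135,232:305]=1;m&=abs(Z-.166)<.006;r=cv2.minAreaRect(P["top"][m][:,:2].astype(np.float32));print("spine",r)
m=np.zeros(Z.shape,bool);m[145:185,238:300]=1;m&=(g[...,2]>110)&(g[...,1]<60);
print("plate z",np.median(Z[m&(Z<.09)]),np.percentile(Z[m],[5,50,95]))
np.set_printoptions(precision=3,suppress=True)
print(g[185:210:2,392:410:2,2]); 
for v in range(160,176): print(v,g[v,245:256,2],P["top"][v,245:256,2])
E
```

```text
yel top [([248.5, 135.9], 37, [245, 133, 8, 7], [0.7112, 0.1982, 0.1604])] scene [([413.8, 170.7], 48, [409, 167, 11, 8], [0.7124, 0.1965, 0.161])]
greytags [([260.8, 137.3], 59, [256, 134, 10, 8], [0.7077, 0.16, 0.1606]), ([272.9, 138.9], 61, [268, 136, 11, 7], [0.703, 0.1247, 0.1611]), ([285.2, 140.7], 61, [280, 138, 11, 7], [0.6981, 0.0891, 0.1604])]
marks [([243.3, 164.1], 15, [243, 160, 2, 11], [0.6449, 0.2257, 0.064]), ([290.5, 170.9], 30, [289, 161, 3, 17], [0.6212, 0.077, 0.062]), ([257.1, 175.5], 116, [243, 172, 38, 6], [0.6057, 0.1859, 0.0627])]
red top [([398.8, 200.6], 66, [393, 197, 12, 8], [0.5293, -0.2448, 0.1531])]
red sc [([249.8, 232.8], 33, [247, 230, 7, 6], [0.5331, -0.2503, 0.172])]
block ((0.5309564471244812, -0.24966949224472046), (0.048295844346284866, 0.04817812889814377), 83.6998519897461)
door ((0.4840158224105835, 0.20149485766887665), (0.1480419784784317, 0.18857981264591217), 81.35301208496094) [[0.3797000050544739, 0.14249999821186066], [0.566100001335144, 0.11410000175237656], [0.5884000062942505, 0.2605000138282776], [0.4018999934196472, 0.28889998793
[... 1815 characters left out ...]
64]
170 [ 33  32  22  25  13  23  16  38  76  59 100] [0.076 0.078 0.092 0.096 0.09  0.099 0.093 0.083 0.074 0.066 0.062]
171 [71 79 78 79 79 78 65 77 76 62 97] [0.075 0.075 0.072 0.078 0.076 0.076 0.073 0.077 0.07  0.064 0.064]
172 [112 109  97  70  59  59  68  69  69  63  91] [0.061 0.061 0.063 0.067 0.069 0.071 0.073 0.073 0.078 0.064 0.078]
173 [136 139 136 139 138 137 133 112 105  73  96] [0.06  0.062 0.07  0.066 0.063 0.066 0.064 0.058 0.061 0.059 0.06 ]
174 [137 137 138 139 139 138 138 139 139 138 140] [0.061 0.062 0.069 0.063 0.065 0.063 0.061 0.061 0.063 0.067 0.063]
175 [136 136 133 136 137 139 137 137 138 138 138] [0.059 0.066 0.057 0.061 0.063 0.059 0.061 0.062 0.061 0.064 0.06 ]
```

```bash
cat >> h.py <<'E'
def ray(n,u,v):
    c=robot.calibration(n);K=np.array(c["camera_matrix"],float);R=cv2.Rodrigues(np.array(c["rvec"],float))[0]
    x,y=(u-K[0,2])/K[0,0],(v-K[1,2])/K[1,1];rd=np.hypot(x,y);r=rd
    for _ in range(10): r=rd/(1+c["k1"]*r*r)
    s=r/rd; return -R.T@np.array(c["tvec"],float).ravel(), R.T@np.array([x*s,y*s,1])
def onz(n,u,v,z):
    o,w=ray(n,u,v);return o+w*(z-o[2])/w[2]
E
python3 - <<'E'
from h import *
np.set_printoptions(precision=4,suppress=True)
D={n:np.load(f"{n}1.npz") for n in("top","scene")};H={n:cv2.cvtColor(D[n]["p"],cv2.COLOR_BGR2HSV) for n in D}
P={n:points(D[n]["d"],robot.calibration(n)) for n in D}
R={n:((H[n][...,0]<6)|(H[n][...,0]>174))&(H[n][...,1]>130) for n in H}
m=R["top"]&(H["top"][...,2]>85);m[:,:392]=0;m[:,412:]=0;m[:190]=0;m[212:]=0
v,u=np.nonzero(m);print("disc top",u.mean(),v.mean(),len(u),np.median(P["top"][m],0),onz("top",u.mean(),v.mean(),.172))
m=R["scene"]&(H["scene"][...,2]>120);m[:,:240]=0;m[:,270:]=0;m[:225]=0;m[270:]=0
v,u=np.nonzero(m);print("disc sc",u.mean(),v.mean(),len(u),onz("scene",u.mean(),v.mean(),.172))
# rod rows in scene (darker red), just row centres
h=H["scene"]
for v in range(229,264,2):
    k=[u for u in range(240,268) if (h[v,u,0]<8 or h[v,u,0]>172) and h[v,u,1]>120]
    print(v,(k[0],k[-1]) if k else None, h[v,k[0]:k[-1]+1,2].tolist() if k else "", np.nanmedian(P["scene"][v,k],0) if k else "")
m=np.zeros(h.shape[:2],bool);m[164:169,245:252]=1;m&=(H["top"][...,2]>85)
v,u=np.nonzero(m);print("mark",u.mean(),v.mean(),np.median(P["top"][m],0),onz("top",u.mean(),v.mean(),.094))
E
```

```text
disc top 402.0357142857143 199.42857142857142 28 [ 0.5307 -0.2498  0.1727] [ 0.5311 -0.25    0.172 ]
disc sc 249.63333333333333 232.73333333333332 30 [ 0.5322 -0.2509  0.172 ]
229 None  
231 (247, 253) [156, 152, 152, 154, 153, 153, 155] [ 0.5254 -0.2459  0.1702]
233 (247, 253) [154, 154, 155, 154, 153, 157, 115] [ 0.5335 -0.2509  0.1709]
235 (247, 253) [118, 137, 138, 140, 137, 107, 81] [ 0.538  -0.2548  0.1717]
237 (248, 254) [84, 86, 89, 89, 84, 86, 81] [ 0.5396 -0.2548  0.1659]
239 (249, 254) [89, 88, 90, 87, 85, 84] [ 0.5402 -0.255   0.1555]
241 (249, 254) [86, 87, 90, 88, 89, 88] [ 0.5395 -0.2547  0.1463]
243 (255, 255) [80] [ 0.5405 -0.2487  0.1331]
245 (250, 254) [86, 89, 90, 86, 88] [ 0.5377 -0.2579  0.1316]
247 (251, 256) [84, 89, 91, 88, 86, 80] [ 0.5401 -0.2568  0.1217]
249 (252, 255) [89, 89, 91, 87] [ 0.5393 -0.2565  0.1134]
251 (254, 256) [87, 90, 89] [ 0.5399 -0.2542  0.102 ]
253 (252, 256) [90, 83, 88, 89, 89] [ 0.5388 -0.2551  0.0895]
255 (253, 256) [87, 88, 91, 89] [ 0.5367 -0.2554  0.0794]
257 (255, 258) [91, 89, 87, 86] [ 0.5389 -0.2554  0.0729]
259 (254, 260) [86, 89, 88, 89, 90, 85, 80] [ 0.5378 -0.2551  0.0593]
261 (255, 257) [88, 90, 85] [ 0.5343 -0.256   0.0513]
263 None  
mark 247.96296296296296 166.14814814814815 [0.6315 0.2059 0.0938] [0.6313 0.206  0.094 ]
```

Call:
move_arm(commands=[0.03,0.04,0,0,0.06,0.08,0,0,0.095,0.1256,0,0,0.095,0.1256,-0.03,0,0.095,0.1256,-0.06,0,0.095,0.1256,-0.08,0,0.095,0.1256,-0.08,0,0.095,0.1256,-0.08,0,0.095,0.1256,-0.08,0])

```text
time: 9.12
eef_pos: [0.532, -0.2483, 0.2152]
eef_rot: [2.342, 2.091, 0.002]
wrist_force: [-0.1, -0.2, 0.7]
width: 0.0854
finger_force: 0.0
```

```bash
python3 -c "
from h import *
s=robot.sense();print(s['eef_pos'],s['eef_rot'])"
```

```text
[ 0.5319968  -0.24831875  0.215246  ] [2.34198053e+00 2.09051973e+00 1.72359421e-03]
```

Call:
move_arm(commands=[-0.001,-0.001,-0.03,0,-0.001,-0.001,-0.06,0,-0.001,-0.001,-0.09,0,-0.001,-0.001,-0.104,0,-0.001,-0.001,-0.104,0,-0.001,-0.001,-0.104,0])

```text
time: 9.62
eef_pos: [0.531, -0.2503, 0.1108]
eef_rot: [2.344, 2.089, 0.001]
wrist_force: [1.6, 0.2, 0.0]
width: 0.0856
finger_force: 0.0
```

Call:
move_arm(commands=[0,0,0,0,0,0,0,0,0,0,0,0,0,0,0,0,0,0,0,0,0,0,0,0,0,0,0,0,0,0,0,0,0,0,0,0,0,0,0,0], grip=-1)

```text
time: 10.45
eef_pos: [0.5311, -0.2498, 0.11]
eef_rot: [2.343, 2.09, 0.001]
wrist_force: [1.2, -0.7, 4.9]
width: 0.0167
finger_force: 58.6
```

Call:
move_arm(commands=[0,0,0.02,0,0,0,0.04,0,0,0,0.07,0,0,0,0.1,0,0,0,0.14,0,0,0,0.17,0,0,0,0.17,0,0,0,0.17,0])

```text
time: 11.12
eef_pos: [0.531, -0.25, 0.2808]
eef_rot: [2.342, 2.089, 0.002]
wrist_force: [0.5, -0.9, -1.2]
width: 0.0171
finger_force: 58.9
```

```bash
python3 - <<'E'
from h import *
np.set_printoptions(precision=4,suppress=True)
s=robot.sense();print(s['eef_pos'],s['width'],s['finger_force'],s['wrist_force'])
p,d,c=snap("scene");P=points(d,c);h=cv2.cvtColor(p,cv2.COLOR_BGR2HSV)
m=((h[...,0]<8)|(h[...,0]>172))&(h[...,1]>110);m[:,:200]=0;m[:,310:]=0;m[:140]=0;m[260:]=0
k=cv2.connectedComponentsWithStats(m.astype(np.uint8));print(k[2][1:],k[3][1:])
for v in range(140,260,4):
    u=np.nonzero(m[v])[0]
    if len(u): print(v,u[0],u[-1],np.median(P[v,u],0))
cv2.imwrite("pics/held.png",cv2.resize(p[110:290,160:360],None,fx=3,fy=3))
E
```

```text
[ 0.531  -0.25    0.2808] 0.017055491196360753 58.90266627073288 [ 0.4903 -0.9067 -1.2376]
[[235 194   1   1   1]
 [236 197   1   1   1]
 [237 200   2   3   3]
 [238 204   1   1   1]
 [239 206   1   1   1]
 [239 208  12  24 113]
 [294 215  16  17  89]
 [286 226  20  24 141]
 [306 241   4   5  11]
 [304 242   2   2   3]] [[235.     194.    ]
 [236.     197.    ]
 [237.3333 201.    ]
 [238.     204.    ]
 [239.     206.    ]
 [245.3274 218.9027]
 [301.6742 222.6292]
 [294.2695 237.5461]
 [307.7273 243.    ]
 [304.3333 242.3333]]
200 237 237 [ 0.5334 -0.2601  0.3038]
204 238 238 [ 0.5315 -0.2594  0.2884]
208 239 246 [ 0.5394 -0.2601  0.2758]
212 240 247 [ 0.5401 -0.2556  0.2624]
216 242 308 [ 0.5379 -0.1603  0.153 ]
220 243 309 [ 0.5324 -0.0963  0.0589]
224 244 299 [ 0.5382 -0.2495  0.213 ]
228 246 307 [ 0.5362 -0.106   0.0573]
232 288 294 [ 0.5141 -0.1131  0.006 ]
236 290 296 [ 0.5313 -0.1161  0.0062]
240 292 299 [ 0.5476 -0.1205  0.0075]
244 295 309 [ 0.5635 -0.1246  0.007 ]
248 296 303 [ 0.575  -0.1345  0.0079]
```

View pics/held.png

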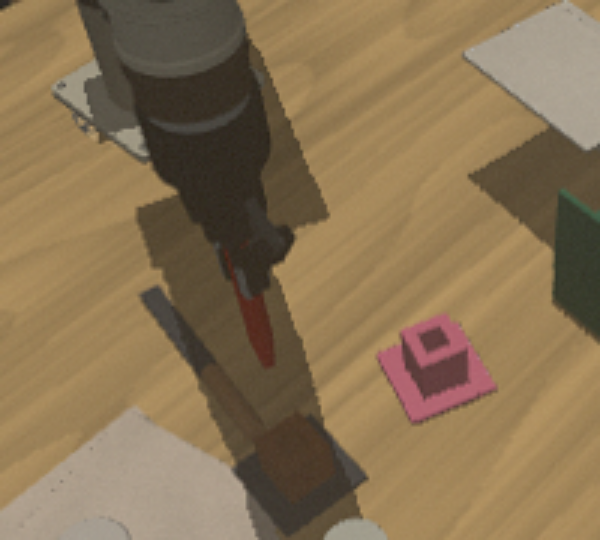

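The stylus is held nearly upright in the fingers. Its tip is at crop (267,366), about pixel (249,232), right under the TCP with the socket empty below. I'm carrying it over rocker1.

Call:
move_arm(commands=[0,0,0.03,0,0.01,0.04,0.03,0,0.02,0.08,0.03,0,0.028,0.12,0.03,0,0.036,0.16,0.03,0,0.044,0.2,0.03,0,0.053,0.24,0.03,0,0.061,0.28,0.03,0,0.07,0.32,0.03,0,0.079,0.36,0.03,0,0.087,0.4,0.03,0,0.095,0.43,0.03,0,0.099,0.45,0.03,0,0.099,0.457,0.03,0,0.099,0.457,0.03,0,0.099,0.457,0.03,0,0.099,0.457,0.03,0])

```text
time: 12.58
eef_pos: [0.6291, 0.2057, 0.3085]
eef_rot: [-2.346, -2.089, 0.003]
wrist_force: [-0.4, -0.1, -1.0]
width: 0.0166
finger_force: 58.9
```

Call:
move_arm(commands=[0,0,-0.03,0,0,0,-0.05,0,0,0,-0.06,0,0,0,-0.06,0,0,0,-0.06,0])

```text
time: 13.0
eef_pos: [0.6291, 0.2056, 0.2493]
eef_rot: [-2.346, -2.088, 0.002]
wrist_force: [-0.6, 0.6, -1.2]
width: 0.0167
finger_force: 58.9
```

```bash
python3 - <<'E'
from h import *
np.set_printoptions(precision=4,suppress=True)
s=robot.sense();e=s['eef_pos'];print(e,s['eef_rot'],s['wrist_force'])
p,d,c=snap("scene");P=points(d,c);h=cv2.cvtColor(p,cv2.COLOR_BGR2HSV)
m=((h[...,0]<8)|(h[...,0]>172))&(h[...,1]>110);m[:,:330]=0;m[:,430:]=0;m[:100]=0;m[230:]=0
for v in range(100,230,3):
    u=np.nonzero(m[v])[0]
    if len(u): print(v,u[0],u[-1],np.median(P[v,u],0))
v,u=np.nonzero(m);k=v>=v.max()-1;print("tip px",u[k].mean(),v.max(),onz("scene",u[k].mean(),v.max(),e[2]-.101))
cv2.imwrite("pics/over.png",cv2.resize(p[90:250,310:470],None,fx=3.7,fy=3.7,interpolation=cv2.INTER_CUBIC))
E
```

```text
[0.6291 0.2056 0.2493] [-2.3465 -2.0884  0.0019] [-0.5584  0.6397 -1.1844]
112 396 398 [0.6243 0.2038 0.3128]
115 396 398 [0.6273 0.1975 0.3076]
118 396 398 [0.6299 0.196  0.3   ]
121 395 398 [0.6292 0.198  0.2892]
124 395 397 [0.63   0.1969 0.2803]
127 394 397 [0.6299 0.1966 0.2699]
130 394 396 [0.6313 0.1962 0.2604]
133 393 395 [0.6296 0.1959 0.25  ]
136 392 397 [0.6347 0.2004 0.2394]
139 392 397 [0.6334 0.1982 0.2293]
142 391 396 [0.6336 0.1974 0.2196]
145 391 395 [0.6324 0.198  0.207 ]
148 390 395 [0.6331 0.1995 0.1963]
151 390 394 [0.6332 0.1977 0.185 ]
154 390 393 [0.6333 0.1983 0.1726]
157 390 392 [0.6331 0.1991 0.16  ]
tip px 391.0 159 [0.6319 0.2041 0.1483]
```

View pics/over.png

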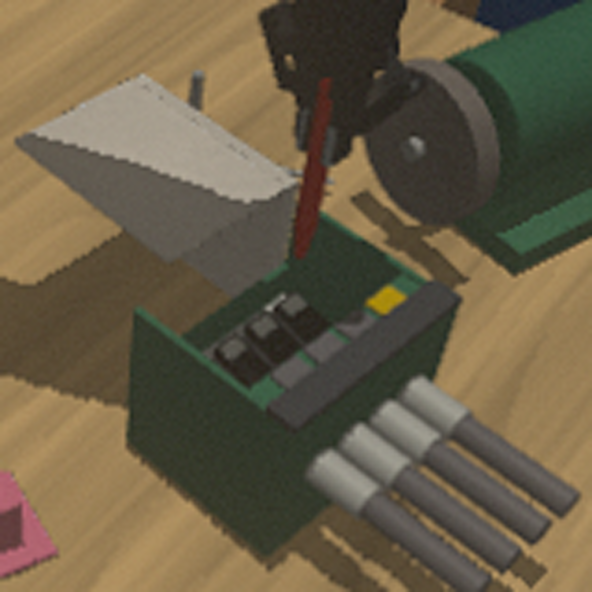

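The tip, at crop (303,255), hangs over the hinge-side rocker in line with the yellow tag (385,300). I'm going down to about 10 mm above it and then creeping.

Call:
move_arm(commands=[0,0.001,-0.02,0,0,0.001,-0.035,0,0,0.001,-0.043,0,0,0.001,-0.043,0,0,0.001,-0.043,0])

```text
time: 13.47
eef_pos: [0.6297, 0.2082, 0.2072]
eef_rot: [2.344, 2.091, 0.001]
wrist_force: [-0.8, -0.0, -0.2]
width: 0.0165
finger_force: 58.9
```

Call:
move_arm(commands=[0,0,-0.001,0,0,0,-0.002,0,0,0,-0.003,0,0,0,-0.004,0,0,0,-0.005,0,0,0,-0.006,0,0,0,-0.007,0,0,0,-0.007,0])

```text
time: 14.13
eef_pos: [0.6293, 0.2084, 0.1989]
eef_rot: [-2.344, -2.091, 0.001]
wrist_force: [-0.3, -0.4, -1.0]
width: 0.0163
finger_force: 58.9
```

Call:
move_arm(commands=[0,0,-0.001,0,0,0,-0.002,0,0,0,-0.003,0,0,0,-0.003,0])

```text
time: 14.47
eef_pos: [0.6294, 0.2084, 0.1964]
eef_rot: [-2.344, -2.091, -0.0]
wrist_force: [-0.6, 0.6, 1.2]
width: 0.0163
finger_force: 59.1
```

Call:
move_arm(commands=[0,0,-0.001,0,0,0,-0.002,0,0,0,-0.002,0])

```text
time: 14.72
eef_pos: [0.6294, 0.2085, 0.1944]
eef_rot: [-2.344, -2.091, -0.0]
wrist_force: [-0.8, 0.7, 2.1]
width: 0.0165
finger_force: 59.2
```

Call:
move_arm(commands=[0,0,-0.001,0,0,0,-0.002,0,0,0,-0.003,0,0,0,-0.003,0])

```text
time: 15.05
eef_pos: [0.6291, 0.2085, 0.1909]
eef_rot: [-2.344, -2.091, 0.001]
wrist_force: [-1.3, 0.4, 2.1]
width: 0.0163
finger_force: 59.2
```

Call:
move_arm(commands=[0,0,-0.001,0,0,0,-0.002,0,0,0,-0.002,0])

```text
time: 15.3
eef_pos: [0.6291, 0.2085, 0.189]
eef_rot: [-2.344, -2.091, 0.001]
wrist_force: [-2.2, 0.3, 2.1]
width: 0.0167
finger_force: 59.2
```

Call:
move_arm(commands=[0,0,-0.001,0,0,0,-0.001,0])

```text
time: 15.47
eef_pos: [0.6292, 0.2085, 0.1881]
eef_rot: [-2.344, -2.091, 0.001]
wrist_force: [-2.6, 0.4, 2.4]
width: 0.0169
finger_force: 59.3
```

Call:
move_arm(commands=[0,0,-0.001,0,0,0,-0.001,0])

```text
time: 15.63
eef_pos: [0.6292, 0.2084, 0.1871]
eef_rot: [-2.344, -2.091, 0.001]
wrist_force: [-1.4, 1.2, 1.7]
width: 0.0168
finger_force: 59.3
```

Call:
move_arm(commands=[0,0,-0.001,0,0,0,-0.001,0])

```text
time: 15.8
eef_pos: [0.6292, 0.2084, 0.186]
eef_rot: [-2.344, -2.091, 0.001]
wrist_force: [-1.9, 1.1, 2.4]
width: 0.0166
finger_force: 59.3
```

Call:
move_arm(commands=[0,0,-0.001,0,0,0,-0.001,0])

```text
time: 15.97
eef_pos: [0.6294, 0.2085, 0.1856]
eef_rot: [-2.344, -2.091, -0.0]
wrist_force: [-3.1, 0.4, 4.7]
width: 0.0167
finger_force: 59.5
```

Call:
move_arm(commands=[0,0,-0.001,0,0,0,-0.001,0])

```text
time: 16.13
eef_pos: [0.6295, 0.2085, 0.1855]
eef_rot: [2.344, 2.091, 0.002]
wrist_force: [-3.8, -0.5, 6.5]
width: 0.0166
finger_force: 59.9
```

The force is climbing with no further travel, so this is the hard stop. One more small step, then I lift and look.

Call:
move_arm(commands=[0,0,-0.001,0,0,0,-0.001,0])

```text
time: 16.3
eef_pos: [0.6295, 0.2086, 0.1854]
eef_rot: [2.344, 2.091, 0.003]
wrist_force: [-5.0, 0.6, 9.3]
width: 0.0166
finger_force: 60.2
```

Call:
move_arm(commands=[0,0,0.01,0,0,0,0.03,0,0,0,0.06,0,0,0,0.1,0,0,0,0.13,0,0,0,0.13,0])

```text
time: 16.8
eef_pos: [0.6324, 0.2087, 0.3216]
eef_rot: [2.34, 2.086, 0.021]
wrist_force: [0.2, -0.2, 0.6]
width: 0.0167
finger_force: 58.9
```

Call:
move_arm(commands=[-0.004,-0.02,0,0,-0.012,-0.06,0,0,-0.02,-0.1,0,0,-0.028,-0.14,0,0,-0.036,-0.18,0,0,-0.044,-0.22,0,0,-0.053,-0.26,0,0,-0.062,-0.3,0,0,-0.07,-0.34,0,0,-0.079,-0.38,0,0,-0.088,-0.42,0,0,-0.094,-0.443,0,0,-0.098,-0.458,0,0,-0.098,-0.458,0,0,-0.098,-0.458,0,0,-0.098,-0.458,0,0])

```text
time: 18.13
eef_pos: [0.5317, -0.2494, 0.313]
eef_rot: [2.344, 2.091, 0.0]
wrist_force: [-0.1, -0.5, -0.6]
width: 0.0169
finger_force: 58.9
```

```bash
python3 - <<'E'
from h import *
np.set_printoptions(precision=4,suppress=True)
s=robot.sense();e=s['eef_pos'];print(e,s['eef_rot'],s['wrist_force'],s['width'])
p,d,c=snap("top");P=points(d,c);cv2.imwrite("pics/after.png",cv2.resize(p[110:190,225:305],None,fx=6,fy=6,interpolation=cv2.INTER_CUBIC))
for x in(-.02,.02):
  for y in (.054,.018,-.018,-.054):
    pv=np.array([.6486,.2057])+x*np.array([.993,-.119])+(y-.054)*np.array([.119,.993])
    m=np.hypot(P[...,0]-pv[0],P[...,1]-pv[1])<.007; m&=P[...,2]<.13; print(x,y,np.median(P[m][:,2]))
p,d,c=snap("scene");P=points(d,c);h=cv2.cvtColor(p,cv2.COLOR_BGR2HSV)
m=((h[...,0]<8)|(h[...,0]>172))&(h[...,1]>110);m[:,:200]=0;m[:,280:]=0;m[:140]=0;m[255:]=0
for v in range(140,255,4):
    u=np.nonzero(m[v])[0]
    if len(u): print(v,u[0],u[-1],np.median(P[v,u],0))
v,u=np.nonzero(m);k=v>=v.max()-1;print("tip px",u[k].mean(),v.max(),onz("scene",u[k].mean(),v.max(),e[2]-.101))
E
```

```text
[ 0.5317 -0.2494  0.313 ] [2.3443 2.0913 0.0001] [-0.0963 -0.489  -0.6074] 0.016902188025152937
-0.02 0.054 0.08299014124410961
-0.02 0.018 0.09453237670659002
-0.02 -0.018 0.09379883828704391
-0.02 -0.054 0.09499226956585026
0.02 0.054 0.09285868958618942
0.02 0.018 0.08261328323171717
0.02 -0.018 0.0840449446485059
0.02 -0.054 0.08284996072140818
192 235 235 [ 0.5333 -0.2595  0.3287]
196 236 236 [ 0.5329 -0.2596  0.3158]
200 239 243 [ 0.5394 -0.2533  0.303 ]
204 241 246 [ 0.5393 -0.2522  0.288 ]
208 240 246 [ 0.5396 -0.2549  0.2755]
212 241 248 [ 0.5396 -0.2552  0.2628]
216 243 247 [ 0.5387 -0.2542  0.2482]
220 245 248 [ 0.5376 -0.2519  0.2316]
tip px 246.83333333333334 223 [ 0.5323 -0.2514  0.212 ]
```

View pics/after.png

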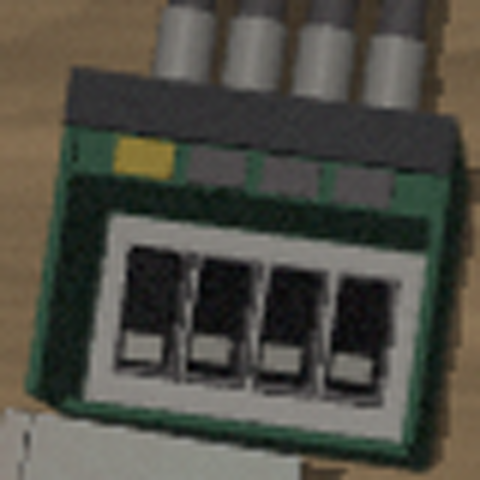

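After pressing, the yellow-tagged rocker has tilted over: near end 83 mm and far end 93 mm, mirror image of the other three, which are unmoved. Now the stylus goes back down into its socket.

Call:
move_arm(commands=[-0.001,-0.001,-0.04,0,-0.001,-0.001,-0.08,0,-0.001,-0.001,-0.12,0,-0.001,-0.001,-0.14,0,-0.001,-0.001,-0.14,0,-0.001,-0.001,-0.14,0])

```text
time: 18.73
eef_pos: [0.5302, -0.2493, 0.1727]
eef_rot: [-2.341, -2.092, 0.002]
wrist_force: [0.5, -0.0, -0.7]
width: 0.0165
finger_force: 58.9
```

Call:
move_arm(commands=[0,0,-0.01,0,0,0,-0.02,0,0,0,-0.03,0,0,0,-0.03,0])

```text
time: 19.07
eef_pos: [0.5296, -0.2502, 0.1416]
eef_rot: [-2.343, -2.09, 0.002]
wrist_force: [-0.4, 0.5, -1.8]
width: 0.0168
finger_force: 58.9
```

Call:
move_arm(commands=[0,0,-0.01,0,0,0,-0.02,0,0,0,-0.028,0,0,0,-0.028,0,0,0,-0.028,0])

```text
time: 19.48
eef_pos: [0.5298, -0.2504, 0.1143]
eef_rot: [-2.343, -2.09, 0.001]
wrist_force: [0.1, 0.5, -0.3]
width: 0.0167
finger_force: 58.9
```

No contact, and it is about 4 mm above the floor. Lower a little more, release and lift.

Call:
move_arm(commands=[0,0,-0.002,0,0,0,-0.003,0,0,0,-0.003,0])

```text
time: 19.73
eef_pos: [0.5306, -0.2507, 0.1125]
eef_rot: [2.344, 2.091, 0.0]
wrist_force: [-0.4, -0.4, -0.6]
width: 0.0165
finger_force: 58.9
```

Call:
move_arm(commands=[0,0,0,0,0,0,0,0,0,0,0,0,0,0,0,0,0,0,0,0,0,0,0,0,0,0,0,0,0,0,0,0], grip=1)

```text
time: 20.4
eef_pos: [0.5304, -0.2506, 0.1123]
eef_rot: [-2.344, -2.091, -0.0]
wrist_force: [0.3, -0.2, 0.8]
width: 0.0857
finger_force: 0.0
```

Call:
move_arm(commands=[0,0,0.02,0,0,0,0.04,0,0,0,0.07,0,0,0,0.1,0,0,0,0.14,0,0,0,0.17,0,-0.04,0,0.17,0,-0.08,-0.02,0.17,0,-0.12,-0.04,0.17,0,-0.15,-0.07,0.17,0,-0.15,-0.1,0.17,0,-0.15,-0.13,0.17,0,-0.15,-0.13,0.17,0,-0.15,-0.13,0.17,0])

```text
time: 21.57
eef_pos: [0.3798, -0.3817, 0.2818]
eef_rot: [-2.347, -2.087, -0.0]
wrist_force: [0.7, -0.3, 0.6]
width: 0.085
finger_force: 0.0
```

```bash
python3 - <<'E'
from h import *
np.set_printoptions(precision=4,suppress=True)
p,d,c=snap("scene");P=points(d,c);h=cv2.cvtColor(p,cv2.COLOR_BGR2HSV)
m=((h[...,0]<8)|(h[...,0]>172))&(h[...,1]>120);m[:,:240]=0;m[:,270:]=0;m[:220]=0;m[265:]=0
for v in range(220,265,4):
    u=np.nonzero(m[v])[0]
    if len(u): print(v,u[0],u[-1],np.median(P[v,u],0))
p,d,c=snap("top");P=points(d,c);Z=P[...,2]
m=np.zeros(Z.shape,bool);m[190:212,392:412]=1;m&=(Z>.15)&(Z<.2);print("rod top",m.sum(),np.median(P[m],0))
m=np.zeros(Z.shape,bool);m[175:255,205:280]=1;m&=abs(Z-.169)<.008;print("door",cv2.minAreaRect(P[m][:,:2].astype(np.float32)))
cv2.imwrite("pics/end.png",p)
E
```

```text
232 246 252 [ 0.5294 -0.2504  0.1719]
236 248 251 [ 0.5374 -0.2578  0.1709]
240 248 252 [ 0.5371 -0.2579  0.1515]
244 251 255 [ 0.5389 -0.2545  0.135 ]
248 251 255 [ 0.5381 -0.255   0.1153]
252 252 255 [ 0.5374 -0.2563  0.0966]
256 253 256 [ 0.5369 -0.2566  0.0743]
260 254 258 [ 0.5358 -0.2574  0.0558]
rod top 38 [ 0.5293 -0.2494  0.1714]
door ((0.48410066962242126, 0.2018706351518631), (0.1483028680086136, 0.18849758803844452), 81.2445068359375)
```

View pics/end.png

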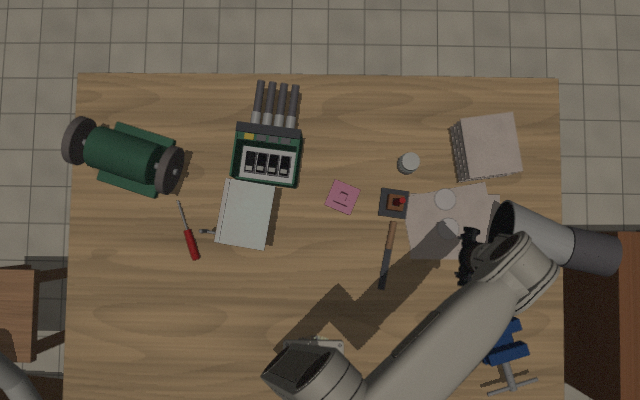

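The stylus stands upright in its socket at (396,201). The door is wide open at (246,213), rocker1 is on, and the other things are where they were.

```bash
python3 -c "
from cell import robot
print(robot.job_done())"
```

```text
the job is handed in; nothing more can be done
None
```

I've handed the job in: the door is at about 1.6 rad, only the rocker in front of the yellow tag is on, the stylus is upright in its stand, and the bystanders look unmoved. The verdict was not shown.

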